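Pack out the gap in a clamping jig and hold it tight

ROBOT

A 6-joint arm with a two-finger parallel gripper is mounted at the origin on a cart in front of the work surface, level with it; the furniture and walls round the work are solid. World frame = base frame: x ahead of the robot, y to its left, z up, the work surface at z = 0. Lengths are in m, angles in degrees, forces in N, time in s.
With the tool pointing down it reaches from about 0.325 to 0.775 m from the base axis. Payload 5.5 kg.
Tool frame: the origin (TCP) lies at the centre of the arm's flange, where the gripper is bolted on; the fingertips stand 182 mm ahead of it and the grasp point (between the pads) lies 163 mm ahead of it; z points along the fingers, y is the line along which they close (so a half turn about z gives the same grasp; the last joint's range is limited). The gripper opens to 88 mm and grips with 3 to 60 N. Pads are 20 mm wide; open, the fingers measure 115 mm over their backs; the gripper's body (75 mm by 178 mm) begins 61 mm behind the grasp point.
Start: joints at [-68.05, 5.22, 70.514, -0, 104.267, -3.249], TCP at [0.255, -0.543, 0.405] pointing down, gripper open.
Joint ranges: [-164.24, 164.24], [-49.07, 125.15], [9.68, 141.18], [-86.29, 266.29], [3.28, 154.24], [-151.56, 151.56]. Speed limits (degrees/s): [147.25, 147.25, 172.46, 180, 180, 180].

INTERFACE

Orientations are given as [roll, pitch, yaw] about the fixed x, y, z axes, in that order (R = Rz(yaw) Ry(pitch) Rx(roll)).
In Python, from station import r gives the robot as it stands. The module is installed in compiled form; this text tells all that it offers. Calls block until the motion is done:
- r.reach(position, orientation): joint-space move of the TCP to a pose.
- r.servo_line(position, rotation=None, speed=0.15): straight line of the TCP; rotation=None keeps the orientation; speed is the mean speed in m/s.
- r.move_joints(angles): joint-space move.
- r.let_go() and r.grab(squeeze=None): open the fingers fully, or close them until they stop; squeeze is the grip in N (None keeps the last).
- r.wait(seconds).
- r.inverse_kinematics(position, orientation): joint angles nearest the present ones, or None.
- r.sense(): the state.
- r.snapshot(name): name is "side" or "top" or "wrist"; returns a dict with "frame" (400x640x3 uint8, red, green, blue), "fx", "fy", "cx", "cy" (pixels), "R" (3x3) and "t" (3): a world point X has camera coordinates R X + t. Camera axes: x right, y down, z forward; pixel columns grow to the right and rows downward; lengths in m; the calibration is good to about 2 mm. The wrist camera is an equidistant fisheye: a pixel r from the principal point sees the ray r / f radians off the axis. A picture is of the moment at which its call begins. There is no depth.
A pose or a line that the arm cannot do raises r.IKError and nothing moves.
- r.hand_in(): hands the job in; it is judged then, once.
The state is a dict: "clock": time; "joints": joint angles; "joint_vel": joint speeds; "joint_torque": joint torques, N m; "tcp_pos": TCP position; "orientation": TCP orientation; "contact_force": force on the tool from outside, world axes, zero at the start; "torque": the same for the moment, N m; "opening": finger opening in m; "gripper_force": force on a finger pad.
Only numpy, scipy, OpenCV 4.12 (cv2) and the standard library are available. Lean on these libraries where they do the work, as an engineer would, in place of code of your own. Each camera call takes 0.05 s, during which the arm holds its last target. There are 200 camera calls.

TASK

The sprung jaw of the clamping jig cannot travel far enough to grip the pale work block at its far end. Stand wooden shims upright in the gap on the jig's board, one behind the other with their broad faces towards jaw and work, centred in front of the jaw, until the jaw can be pushed firmly onto the stack; leave spare shims on the bench and the cup, tape and sanding block where they are. Finish while still holding: keep pushing the jaw towards the work, without brute force and without touching the shims, so that jaw, shims and work stay tightly pressed together.

Things in the scene. Friction and masses are not known exactly. Their poses are not given: they have to be found in the camera images.
- jig: fixed plywood board 290 x 140 x 15 mm. Origin on its underside; x runs along the gap from jaw (robot's side) to work, z up; the board reaches from -160 to +130 mm in x, 70 mm either side in y, top 15 mm above the origin. Two low steel guide strips (14 mm above the board) lie 52 mm either side of the middle beside the jaw.
- jaw: dark steel jaw, 92 mm wide, 20 thick, 30 high, that slides along jig +x by at most 36 mm. It starts fully back (origin at jig x -60 mm); a spring of 2 N (back) to 4 N (forward) returns it when let go. Origin: foot of the middle of its flat clamping face (looks to +x), at board-top height; axes as the jig's. A sole 13 mm high, 70 wide reaches back to 77 mm behind the face.
- handle (a point): middle of the rear face (the side away from the gap) of the jaw's upright steel push handle, 60 mm above the board and 32 mm behind the clamping face; the handle is 40 mm wide, 14 mm thick, and rises to 80 mm above the board. The rear face is free to be pushed with closed fingers.
- stop: fixed end stop and the pale work block (60 x 124 x 35 mm) set before it. Origin: foot of the middle of the work's flat face that looks to the jaw (-x), at board-top height; axes as the jig's. With the jaw back the gap between the faces is 60 to 104 mm, different each time; two or three shims are needed: the jaw bears on n shims only if gap - n x 24 mm is under its 36 mm of travel.
- shim_a: loose upright shim of plain brown wood: a block 24 mm thick (its x), 46 mm wide (its y) and 38 mm high, with a grip tab 24 mm thick, 30 mm wide and 37 mm high on top, 75 mm high in all, about 60 g; origin at the centre of its underside, z up; it starts standing free on the bench to the left of the jig
- shim_b: loose upright shim of plain brown wood: a block 24 mm thick (its x), 46 mm wide (its y) and 38 mm high, with a grip tab 24 mm thick, 30 mm wide and 37 mm high on top, 75 mm high in all, about 60 g; origin at the centre of its underside, z up; it starts standing free on the bench to the left of the jig
- shim_c: loose upright shim of plain brown wood: a block 24 mm thick (its x), 46 mm wide (its y) and 38 mm high, with a grip tab 24 mm thick, 30 mm wide and 37 mm high on top, 75 mm high in all, about 60 g; origin at the centre of its underside, z up; it starts standing free on the bench to the left of the jig
- shim_d: loose upright shim of plain brown wood: a block 24 mm thick (its x), 46 mm wide (its y) and 38 mm high, with a grip tab 24 mm thick, 30 mm wide and 37 mm high on top, 75 mm high in all, about 60 g; origin at the centre of its underside, z up; it starts standing free on the bench to the left of the jig
- cup: bystander: small yellowish plastic cup, 51 mm across, 41 mm high, origin under its centre
- tape: bystander: roll of masking tape lying flat, 91 mm across, 25 mm high, origin under its centre
- sander: bystander: cork sanding block, about 71 x 100 x 25 mm, origin under its centre
Things that resemble listed ones, but are neither listed nor needed, are in the scene too. What is shaped like the shim_c but black or purple is not meant.

How it is judged:
By the outcome, as a careful person would: the job done as asked, in the order asked, and still so for the second after the job is handed in, while the arm keeps its last pose, push and grip.
It also fails if it takes over 72 s, if anything falls off the work surface, if the arm or the gripper's body presses on something with over 40 N, if the wrist force passes 120 N, or if a joint passes its speed limit or range.

## Working session

There is one attempt and no reset: what is moved stays moved. The work goes in short steps, each a Python script; the robot and the scene stay as the last script left them, time stands still between calls to the robot, and variables do not carry over. Pictures are saved under pics/ and viewed, at most 10 in all, crops included, and the job is handed in when it is done.

```bash
mkdir -p pics; python3 - <<'E'
from station import r
import cv2,pickle
D={}
for n in ("top","side"):
    s=r.snapshot(n);D[n]=s
    cv2.imwrite(f"pics/{n}0.png",s["frame"][:,:,::-1]); print(n,s["fx"],s["cx"],s["cy"],s["R"],s["t"])
pickle.dump(D,open("d0.pkl","wb"))
print(r.sense())
E
```

```text
top 412.78396632586134 317.97425891740977 198.85642807183592 [[ 0.01627979 -0.99986008  0.00384567]
 [-0.99095327 -0.01664697 -0.13317095]
 [ 0.13321633 -0.00164288 -0.99108562]] [-0.02147955  0.55243708  1.1710958 ]
side 420.43027901680153 314.5599686150257 193.88168907424225 [[-0.97834303 -0.2064091  -0.0154986 ]
 [-0.08254832  0.45773506 -0.88524821]
 [ 0.18981754 -0.86479703 -0.46486063]] [0.57164622 0.09523887 1.11886815]
{'clock': 0.1, 'joints': array([-6.80506650e+01,  5.25997830e+00,  7.05723773e+01, -1.71239708e-05,
        1.04267242e+02, -3.25033934e+00]), 'joint_vel': array([ 0.11756195, -0.13752619, -0.24025536, -0.06219809,  0.08638734,
       -0.01985027]), 'joint_torque': array([ 4.14502225e-03, -4.47855306e+01, -4.07570958e+01,  7.01476377e-02,
        2.83935486e-02, -9.59249951e-05]), 'tcp_pos': array([ 0.25546985, -0.54296255,  0.40363296]), 'orientation': array([-1.79900562e+02, -5.63047532e-03,  2.51996652e+01]), 'contact_force': array([ 0.15388678,  0.10485287, -0.11640396]), 'torque': array([ 0.00178475,  0.03752699, -0.01211079]), 'gripper_force': 0.0, 'opening': 0.08773020243761367}
```

View pics/top0.png

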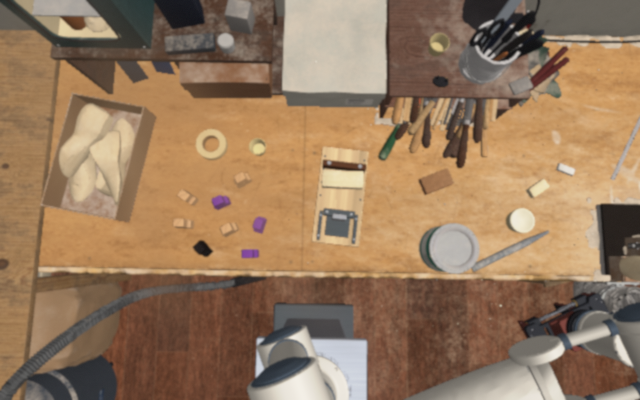

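View pics/side0.png

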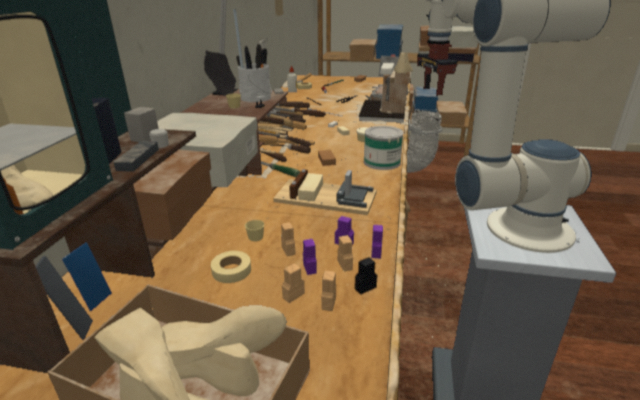

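Top view: the tan shims are at (242,179), (187,197), (183,223) and (229,228), all plain brown as described. The look-alikes at (221,201), (260,224) and (250,254) are purple and the one at (203,248) is black, so none of those are meant. The jig spans about (318–368, 150–245) with the jaw near (340,215) and the work near (343,178). I'll confirm in an enlarged crop and measure closer with the wrist camera.

```bash
cat > h.py <<'E'
import numpy as np,cv2,pickle
def ray(s,uv):
    u,v=uv; R=np.array(s["R"]);t=np.array(s["t"])
    x=(u-s["cx"])/s["fx"];y=(v-s["cy"])/s["fy"]
    if s.get("fish"):
        a=np.hypot(x,y); k=np.sin(a)/a if a>1e-9 else 1; d=np.array([x*k,y*k,np.cos(a)])
    else: d=np.array([x,y,1.])
    return -R.T@t, R.T@d
def onz(s,uv,z):
    c,d=ray(s,uv); return (c+d*(z-c[2])/d[2])
def proj(s,X):
    p=np.array(s["R"])@np.array(X)+np.array(s["t"])
    if s.get("fish"):
        a=np.arctan2(np.hypot(p[0],p[1]),p[2]); q=p[:2]/np.hypot(p[0],p[1])*a
    else: q=p[:2]/p[2]
    return q*[s["fx"],s["fy"]]+[s["cx"],s["cy"]]
E
python3 - <<'E'
from h import *
from station import r
D=pickle.load(open("d0.pkl","rb")); s=D["top"]
for uv in [(242,179),(187,197),(183,223),(229,228)]: print(uv,onz(s,uv,.06).round(3))
for uv in [(320,149),(368,151),(315,243),(362,246)]: print(uv,onz(s,uv,.015).round(3))
def shot(p,n,yaw):
    r.reach(p,[180,0,yaw]); w=r.snapshot("wrist"); w["fish"]=1; pickle.dump(w,open(n+".pkl","wb"))
    cv2.imwrite(f"pics/{n}.png",w["frame"][:,:,::-1]); print(n,w["fx"],w["cx"],-np.array(w["R"]).T@w["t"],w["R"].round(2)); return w["frame"]
print(r.inverse_kinematics([.47,.28,.42],[180,0,0]))
j=shot([.42,-.06,.40],"wj",0); b=shot([.42,.26,.40],"ws",0)
cv2.imwrite("pics/crop.png",np.vstack([cv2.resize(s["frame"][165:265,165:285],(640,533),interpolation=3)])[:,:,::-1])
print(r.sense()["clock"])
E
```

```text
(242, 179) [0.604 0.208 0.06 ]
(187, 197) [0.549 0.363 0.06 ]
(183, 223) [0.474 0.37  0.06 ]
(229, 228) [0.462 0.239 0.06 ]
(320, 149) [ 0.708 -0.016  0.015]
(368, 151) [ 0.704 -0.162  0.015]
(315, 243) [ 0.425 -0.006  0.015]
(362, 246) [ 0.418 -0.144  0.015]
[ 2.72210454e+01 -2.74527106e+00  7.70324582e+01 -2.54444375e-14
  1.05712813e+02  1.17221045e+02]
wj 309.70691628693146 327.6197020427361 [ 0.49962979 -0.06018085  0.37968228] [[-0.   -1.    0.  ]
 [-0.96  0.    0.29]
 [-0.29 -0.   -0.96]]
ws 309.70691628693146 327.6197020427361 [0.49994969 0.25947963 0.37969993] [[-0.   -1.    0.  ]
 [-0.96  0.    0.29]
 [-0.29 -0.   -0.96]]
3.2667
```

View pics/wj.png

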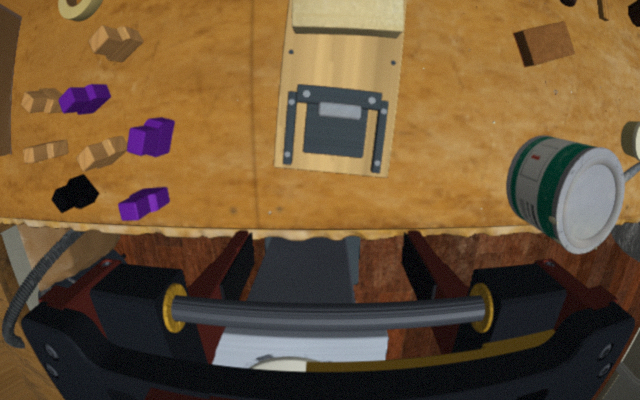

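View pics/ws.png

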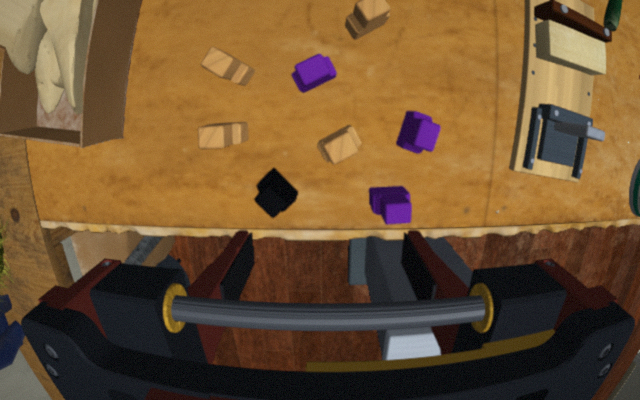

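View pics/crop.png

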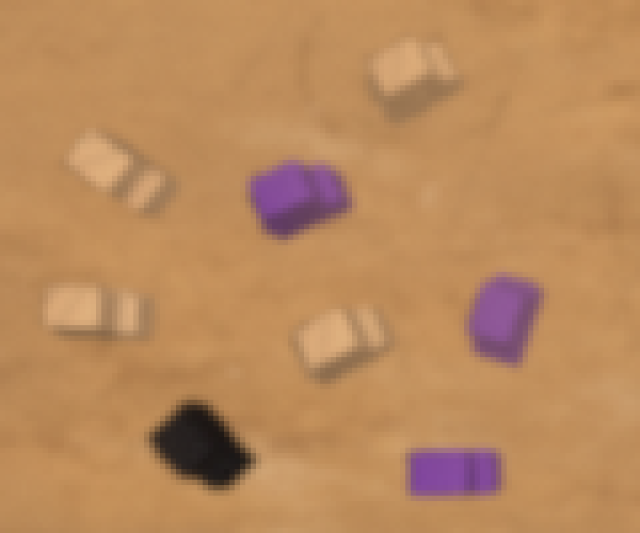

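The views confirm exactly four plain brown shims, at (222,135), (228,66), (341,144) and (368,15) in the second wrist picture. The purple and black pieces are the ones to leave. Next come close-ups from directly above.

```bash
python3 - <<'E'
from h import *
from station import r
def shot(p,n,yaw=0):
    r.reach(p,[180,0,yaw]); r.wait(.15); w=r.snapshot("wrist"); w["fish"]=1; w["R"]=np.array(w["R"]);pickle.dump(w,open(n+".pkl","wb")); return w
S={"s1":(.462,.239),"s2":(.474,.37),"s3":(.549,.363),"s4":(.604,.208)}
T=[]
w=shot([.49,-.075,.33],"wj2")
u,v=proj(w,(.57,-.075,.03)); print(u,v)
cv2.imwrite("pics/wj2.png",cv2.resize(w["frame"][:270,150:510],(800,600),interpolation=3)[:,:,::-1])
for n,(x,y) in S.items():
    w=shot([x-.08,y,.33],n); f=w["frame"]; u,v=proj(w,(x,y,.04)).astype(int); print(n,u,v)
    c=f[max(0,v-50):v+50,u-66:u+67]; T.append(cv2.resize(c,(399,300),interpolation=3))
cv2.imwrite("pics/sh.png",np.vstack([np.hstack(T[:2]),np.hstack(T[2:])])[:,:,::-1])
print(r.sense()["clock"])
E
```

```text
329.0600865932916 108.21322559140852
s1 326 108
s2 326 108
s3 327 107
s4 330 107
8.5333
```

View pics/wj2.png

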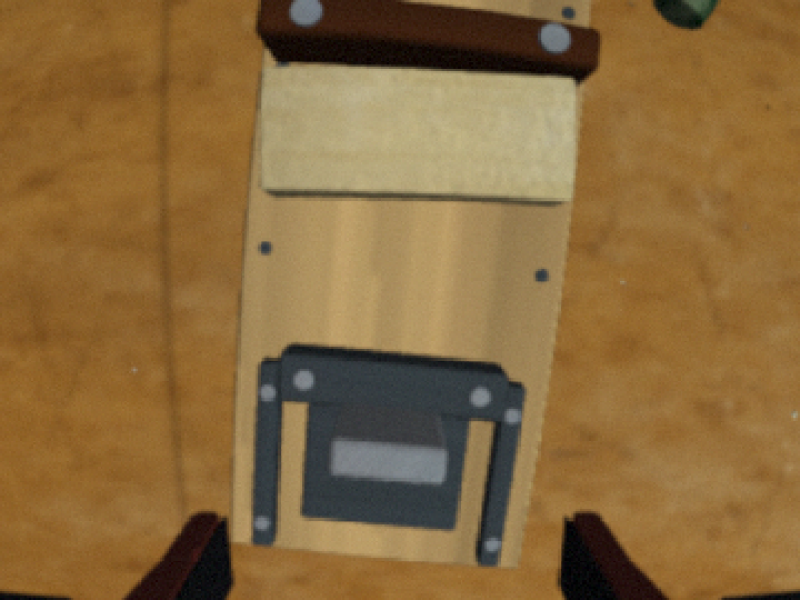

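View pics/sh.png

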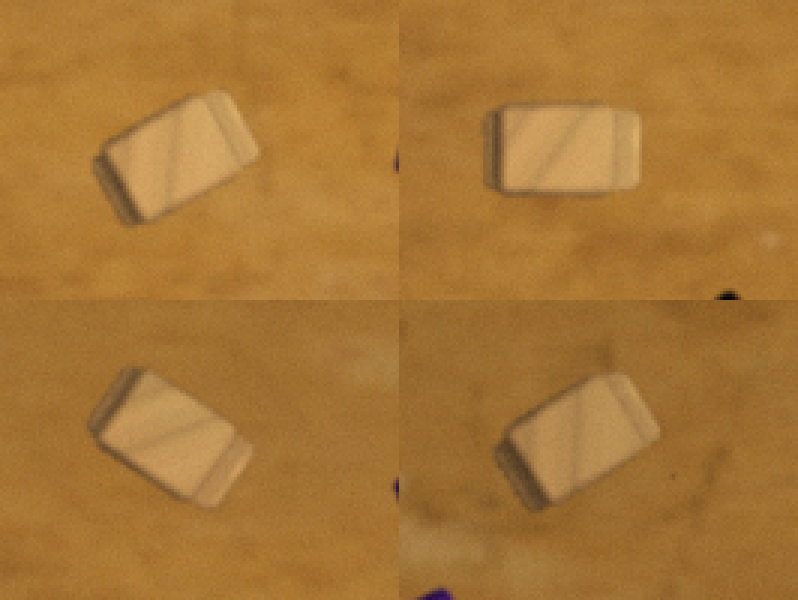

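The jig close-up (crop pixels) shows the work's front top edge from (263,190) to (570,200), the jaw face foot from (290,346) to (500,366), its top edge from (283,357) to (507,377), and the board's near corners at (232,542) and (520,567). The four tiles are all plain brown shims whose tab tops are sharp enough to measure.

```bash
python3 - <<'E'
from h import *
P=lambda n:pickle.load(open(n+".pkl","rb"))
w=P("wj2"); k=360/800
f=lambda uv,z: onz(w,(uv[0]*k+150-.3,uv[1]*k-.3),z)[:2]
def rep(n,a,b,z):
    A,B=f(a,z),f(b,z); d=B-A; print(n,A.round(4),B.round(4),"len",np.hypot(*d).round(4),"ang",np.degrees(np.arctan2(d[1],d[0])).round(1)); return A,B
rep("board near",(232,542),(520,567),.015)
rep("board left",(232,542),(250,200),.015)
rep("board right",(520,567),(572,250),.015)
W=rep("work top",(263,190),(570,200),.05)
J=rep("jaw top",(283,357),(507,377),.045)
F=rep("jaw foot",(290,346),(500,366),.015)
rep("guide L rear",(252,545),(276,545),.029)
rep("handle top rear",(332,478),(445,484),.095)
rep("handle top front",(333,437),(447,448),.095)
Q={"s1":((462,239),[(104,150),(146,220),(243,166),(204,95)]),"s2":((474,370),[(102,107),(102,190),(213,190),(213,107)]),
"s3":((549,363),[(97,133),(197,200),(238,135),(138,68)]),"s4":((604,208),[(110,140),(152,203),(246,143),(205,77)])}
for n,(xy,q) in Q.items():
    s=P(n); u,v=proj(s,(xy[0]/1e3,xy[1]/1e3,.04)).astype(int)
    p=np.array([onz(s,(a/3+u-66-.3,b/3+max(0,v-50)-.3),.075)[:2] for a,b in q])
    l=np.linalg.norm(np.roll(p,-1,0)-p,axis=1); (c,wh,an)=cv2.minAreaRect((p*1000).astype(np.float32))
    d=(p[2]-p[1])+(p[3]-p[0]); print(n,p.mean(0).round(4),l.round(4),"long axis deg",np.degrees(np.arctan2(d[1],d[0])).round(1))
E
```

```text
board near [0.4311 0.0047] [ 0.4182 -0.1343] len 0.1396 ang -95.3
board left [0.4311 0.0047] [ 0.5891 -0.0117] len 0.1589 ang -5.9
board right [ 0.4182 -0.1343] [ 0.5681 -0.1501] len 0.1508 ang -6.0
work top [ 0.5905 -0.024 ] [ 0.5876 -0.1398] len 0.1158 ang -91.4
jaw top [ 0.5252 -0.0296] [ 0.5172 -0.1179] len 0.0887 ang -95.1
jaw foot [ 0.525  -0.0279] [ 0.5162 -0.1197] len 0.0922 ang -95.5
guide L rear [ 0.4364 -0.0084] [ 0.4366 -0.0196] len 0.0112 ang -88.8
handle top rear [ 0.4928 -0.0527] [ 0.4907 -0.0903] len 0.0377 ang -93.2
handle top front [ 0.507  -0.0534] [ 0.5033 -0.0907] len 0.0375 ang -95.7
s1 [0.4608 0.2456] [0.0207 0.0279 0.0204 0.0285] long axis deg -61.2
s2 [0.475  0.3805] [0.0211 0.0279 0.021  0.0277] long axis deg -90.7
s3 [0.5533 0.3714] [0.0304 0.0194 0.0302 0.0193] long axis deg -32.1
s4 [0.6066 0.2135] [0.0192 0.028  0.0195 0.0284] long axis deg -56.6
```

```bash
python3 - <<'E'
from h import *
w=pickle.load(open("wj2.pkl","rb")); g=cv2.GaussianBlur(w["frame"],(0,0),.7).astype(int)
for nm,c0,c1,r0,r1 in (("work",276,400,76,100),("jaw",288,372,148,170)):
    for c in range(c0,c1,24): print(nm,c,[(rr,tuple(g[rr,c])) for rr in range(r0,r1,2)] if c in(c0,c0+48) else "",)
hsv=cv2.cvtColor(w["frame"],cv2.COLOR_RGB2HSV)
E
```

```text
work 276 [(76, (np.int64(168), np.int64(153), np.int64(112))), (78, (np.int64(166), np.int64(153), np.int64(111))), (80, (np.int64(167), np.int64(153), np.int64(113))), (82, (np.int64(169), np.int64(154), np.int64(115))), (84, (np.int64(147), np.int64(135), np.int64(99))), (86, (np.int64(84), np.int64(76), np.int64(55))), (88, (np.int64(104), np.int64(90), np.int64(61))), (90, (np.int64(160), np.int64(132), np.int64(87))), (92, (np.int64(164), np.int64(135), np.int64(89))), (94, (np.int64(163), np.int64(135), np.int64(87))), (96, (np.int64(162), np.int64(135), np.int64(87))), (98, (np.int64(165), np.int64(136), np.int64(90)))]
work 300 
work 324 [(76, (np.int64(183), np.int64(170), np.int64(125))), (78, (np.int64(185), np.int64(170), np.int64(125))), (80, (np.int64(183), np.int64(168), np.int64(126))), (82, (np.int64(184), np.int64(169), np.int64(125))), (84, (np.int64(176), np.int64(161), np.int64(117))), (86, (np.int64(126), np.int64(115), np.int64(84))), (88, (np.int64(90), np.int64(80), np.int64(55))), (90, (np.int64(153), np.int64(128), np.int64(84))), (92, (np.int64(169), np.in
[... 692 characters left out ...]
, (np.int64(77), np.int64(83), np.int64(89))), (168, (np.int64(117), np.int64(124), np.int64(130)))]
jaw 312 
jaw 336 [(148, (np.int64(180), np.int64(153), np.int64(100))), (150, (np.int64(178), np.int64(149), np.int64(98))), (152, (np.int64(179), np.int64(151), np.int64(98))), (154, (np.int64(180), np.int64(150), np.int64(99))), (156, (np.int64(178), np.int64(149), np.int64(99))), (158, (np.int64(157), np.int64(133), np.int64(88))), (160, (np.int64(56), np.int64(51), np.int64(41))), (162, (np.int64(25), np.int64(29), np.int64(31))), (164, (np.int64(40), np.int64(46), np.int64(48))), (166, (np.int64(49), np.int64(58), np.int64(62))), (168, (np.int64(51), np.int64(61), np.int64(65)))]
jaw 360
```

```bash
python3 - <<'E'
from h import *
w=pickle.load(open("wj2.pkl","rb")); g=cv2.GaussianBlur(w["frame"],(0,0),.7)[:,:,0].astype(float)
def edge(nm,c0,c1,r0,r1,z,th,last):
    X=[]
    for c in range(c0,c1,3):
        a=g[r0:r1,c]-th; i=np.where(a[:-1]*a[1:]<0)[0]
        if len(i)==0: continue
        i=i[-1 if last else 0]; X.append(onz(w,(c,r0+i+a[i]/(a[i]-a[i+1])),z)[:2])
    X=np.array(X,np.float32); vx,vy,x,y=cv2.fitLine(X,cv2.DIST_HUBER,0,.01,.01).ravel()
    if vy>0: vx,vy=-vx,-vy
    print(nm,"ang",np.degrees(np.arctan2(vy,vx)).round(2),"x at y=-.078:",(x+vx/vy*(-.078-y)).round(4),"res",np.std((X-[x,y])@[vy,-vx]).round(5))
edge("work top",274,400,78,98,.05,125,0)
edge("work foot",274,400,78,98,.015,125,1)
edge("jaw foot",286,372,146,170,.015,100,0)
E
```

```text
work top ang -91.74 x at y=-.078: 0.5885 res 0.00048
work foot ang -91.58 x at y=-.078: 0.5883 res 0.00049
jaw foot ang -95.46 x at y=-.078: 0.5216 res 0.00011
```

```bash
python3 - <<'E'
from h import *
from station import r
r.reach([.53,-.08,.33],[180,0,-5.5]); r.wait(.15)
w=r.snapshot("wrist"); w["fish"]=1; pickle.dump(w,open("wj3.pkl","wb"))
print(r.sense()["clock"], proj(w,(.588,-.08,.05)),proj(w,(.522,-.075,.015)))
cv2.imwrite("pics/wj3.png",cv2.resize(w["frame"][:300,130:530],(800,600),interpolation=3)[:,:,::-1])
E
```

```text
9.8417 [323.05963609 134.39494514] [325.01526498 198.28803008]
```

View pics/wj3.png

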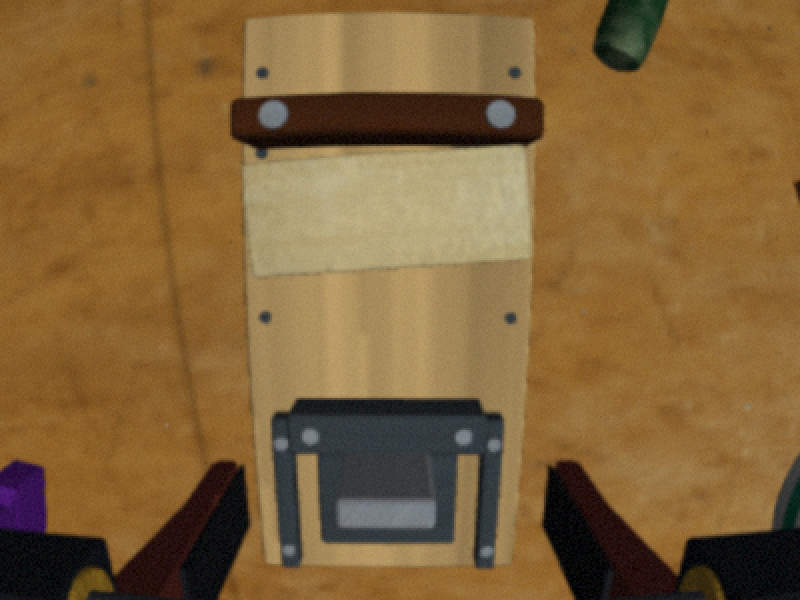

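The picture shows the work's front face from (255,275) to (530,258), skewed about 4° to the jig, with its right rear corner touching the stop. The jaw foot is at (292–481,400). The gap is about 68 mm, or 72 mm once the work is seated, so two shims are needed (three would be 72 mm). I'm taking s3 at (.553,.371) and s2 at (.475,.381), the two with most room for the fingers.

```bash
cat >> h.py <<'E'
YJ=-5.5; U=np.array([np.cos(np.radians(YJ)),np.sin(np.radians(YJ))]); J=np.array([.5210,-.074])
def pick_place(r,c,yaw,d,name):
    q=lambda:(r.sense()["tcp_pos"].round(4),r.sense()["contact_force"].round(1),round(float(r.sense()["opening"]),4))
    r.reach([*c,.33],[180,0,yaw]); r.servo_line([*c,.226],speed=.15); print("at",q())
    r.grab(20); print("grab",q())
    r.servo_line([*c,.35],speed=.2)
    p=J+d*U
    r.reach([*p,.35],[180,0,YJ]); print("carry",q())
    r.servo_line([*p,.26],speed=.15); r.servo_line([*p,.2415],speed=.04); r.wait(.2); print("down",q())
    r.let_go(); r.servo_line([*p,.35],speed=.2)
    r.reach([.53,-.08,.35],[180,0,YJ]); r.wait(.15)
    w=r.snapshot("wrist"); w["fish"]=1; pickle.dump(w,open(name+".pkl","wb"))
    cv2.imwrite(f"pics/{name}.png",cv2.resize(w["frame"][:300,130:530],(800,600),interpolation=3)[:,:,::-1]); print(r.sense()["clock"])
E
python3 - <<'E'
from h import *
from station import r
pick_place(r,[.5533,.3714],-32.1,.0515,"p1")
E
```

```text
Traceback (most recent call last):
  File "h.py", line 20, in pick_place
    r.reach([*c,.33],[180,0,yaw]); r.servo_line([*c,.226],speed=.15); print("at",q())
    ~~~~~~~^^^^^^^^^^^^^^^^^^^^^^
station.IKError: the arm cannot take that pose within its joint ranges
```

```bash
sed -i 's/def pick_place(r,c,yaw,d,name):/def pick_place(r,c,yaw,d,name,yp=YJ):/; s/\[\*p,.35\],\[180,0,YJ\]/[*p,.35],[180,0,yp]/' h.py
python3 - <<'E'
from h import *
from station import r
pick_place(r,[.5533,.3714],147.9,.0515,"p1",180+YJ)
w=pickle.load(open("p1.pkl","rb"))
f=cv2.GaussianBlur(w["frame"],(0,0),.7)
p=J+.0515*U
for d in (-.02,-.012,0,.012,.02): print(d,proj(w,(*(p+d*U),.09)).round(1))
u=int(proj(w,(*p,.09))[0]); print(u,[(i,*map(int,f[i,u])) for i in range(90,200,3)])
E
```

```text
at (array([0.5537, 0.3714, 0.2274]), array([ 0. ,  0.6, -0.2]), 0.0879)
grab (array([0.5533, 0.3714, 0.2259]), array([-0.2,  0.5, -1. ]), 0.0306)
carry (array([ 0.5724, -0.0782,  0.3497]), array([ 0.6,  1.2, -1.8]), 0.0304)
down (array([ 0.5723, -0.079 ,  0.2415]), array([ 0.1,  0.7, -0.4]), 0.03)
21.7833
-0.02 [321.5 181.3]
-0.012 [321.5 171.5]
0 [321.4 156.5]
0.012 [321.3 141.2]
0.02 [321.3 131. ]
321 [(90, 188, 173, 129), (93, 189, 177, 132), (96, 187, 172, 126), (99, 187, 174, 131), (102, 191, 176, 131), (105, 191, 176, 131), (108, 191, 177, 133), (111, 185, 171, 125), (114, 186, 172, 126), (117, 184, 170, 124), (120, 183, 168, 123), (123, 183, 169, 124), (126, 182, 167, 123), (129, 180, 166, 121), (132, 161, 141, 98), (135, 91, 70, 41), (138, 80, 59, 35), (141, 102, 76, 42), (144, 168, 126, 74), (147, 171, 130, 76), (150, 167, 128, 74), (153, 167, 127, 74), (156, 160, 119, 70), (159, 158, 120, 69), (162, 166, 124, 72), (165, 171, 128, 74), (168, 163, 121, 69), (171, 146, 116, 74), (174, 171, 143, 93), (177, 170, 142, 93), (180, 171, 143, 94), (183, 171, 142, 93), (186, 171, 141, 92), (189, 171, 141, 93), (192, 140, 117, 77), (195, 28, 31, 31), (198, 23, 27, 29)]
```

```bash
python3 - <<'E'
from h import *
from station import r
pick_place(r,[.475,.3805],-.7,.0235,"p2")
E
```

```text
at (array([0.4754, 0.3805, 0.2272]), array([ 0.2,  1. , -0.3]), 0.0876)
grab (array([0.475 , 0.3805, 0.226 ]), array([-0.7,  0.8, -0.5]), 0.0301)
carry (array([ 0.5446, -0.0754,  0.3499]), array([ 0. , -0.2, -0.6]), 0.0299)
down (array([ 0.5444, -0.0763,  0.2415]), array([ 0.6,  0.3, -0.3]), 0.0298)
31.4083
```

View pics/p2.png

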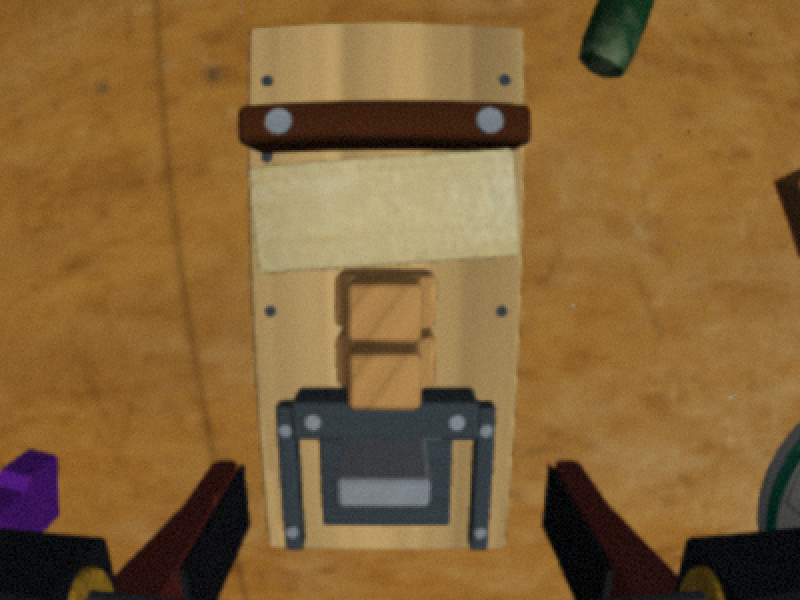

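Both shims stand upright and centred, tab tops at (386,312) and (386,380), with the jaw clear behind them. Next I'll push the handle with closed fingers, using force feedback.

```bash
python3 - <<'E'
from h import *
from station import r
U3=np.array([*U,0]); F=lambda:-float(r.sense()["contact_force"]@U3)
P=lambda d,z=.242:[*(J+d*U),z]
r.grab(20); r.reach(P(-.075,.35),[180,0,YJ]); r.servo_line(P(-.075),speed=.2)
f0=F(); d=-.075; log=[]
while d<.012:
    d+=.0015 if F()-f0>1 else .003
    r.servo_line(P(d),speed=.03); f=F()-f0; log.append((round(d*1e3,1),round(f,1)))
    if f>7: r.wait(.15); f=F()-f0; log.append(("settled",round(f,1)))
    if f>14: break
r.wait(.3); s=r.sense(); print(log,F()-f0,s["contact_force"].round(1),((s["tcp_pos"][:2]-J)@U).round(4),s["clock"])
w=r.snapshot("wrist"); w["fish"]=1; pickle.dump(w,open("end.pkl","wb"))
t=r.snapshot("side")
a=cv2.resize(w["frame"][:300,130:530],(400,300)); b=cv2.resize(t["frame"][150:260,260:407],(400,300),interpolation=3)
cv2.imwrite("pics/end.png",cv2.resize(np.hstack([a,b]),(800,300))[:,:,::-1])
E
```

```text
[(-72.0, -1.1), (-69.0, -0.2), (-66.0, -0.8), (-63.0, -1.2), (-60.0, -1.1), (-57.0, -0.7), (-54.0, -0.5), (-51.0, -0.7), (-48.0, -1.6), (-45.0, -1.0), (-42.0, 0.3), (-39.0, 1.3), (-37.5, 0.0), (-34.5, 0.9), (-31.5, 1.4), (-30.0, 1.7), (-28.5, 1.6), (-27.0, 1.3), (-25.5, 7.8), ('settled', 6.7), (-24.0, 14.7), ('settled', 14.8)] 15.548066093062848 [-16.2   2.8   6.9] -0.0254 39.475
```

View pics/end.png

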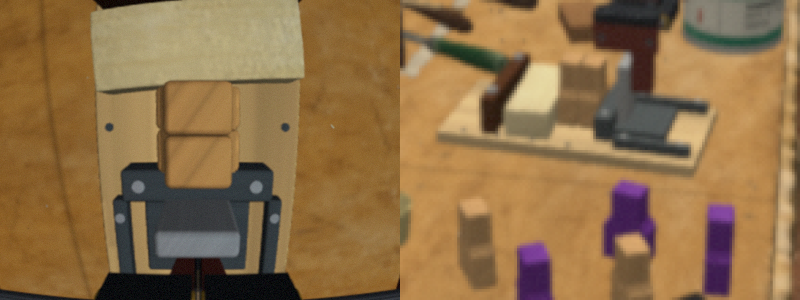

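```bash
python3 - <<'E'
from h import *
def line(w,c0,c1,r0,r1,z,th,last,skip=(0,0)):
    g=cv2.GaussianBlur(w["frame"],(0,0),.7)[:,:,0].astype(float); X=[]
    for c in range(c0,c1,3):
        if skip[0]<c<skip[1]: continue
        a=g[r0:r1,c]-th; i=np.where(a[:-1]*a[1:]<0)[0]
        if len(i)==0: continue
        i=i[-1 if last else 0]; X.append(onz(w,(c,r0+i+a[i]/(a[i]-a[i+1])),z)[:2])
    X=np.array(X); d=(X-J)@U; l=(X-J)@np.array([-U[1],U[0]])
    k=np.polyfit(l,d,1); print(len(X),"d at 0: %.4f slope deg %.2f res %.5f"%(k[1],np.degrees(np.arctan(k[0])),np.std(d-np.polyval(k,l))))
w3=pickle.load(open("wj3.pkl","rb")); e=pickle.load(open("end.pkl","rb"))
line(w3,265,390,115,150,.05,125,0); line(w3,280,365,185,215,.015,90,0)
line(e,232,430,60,105,.015,115,1,(284,372)); line(e,256,398,150,185,.015,90,0,(284,372))
E
```

```text
Traceback (most recent call last):
ValueError: operands could not be broadcast together with shapes (0,) (2,)
```

```bash
python3 - <<'E'
from h import *
def line(w,c0,c1,r0,r1,z,th,last,ch=0,skip=(0,0)):
    g=cv2.GaussianBlur(w["frame"],(0,0),.7)[:,:,ch].astype(float); X=[]
    for c in range(c0,c1,3):
        if skip[0]<c<skip[1]: continue
        a=g[r0:r1,c]-th; i=np.where(a[:-1]*a[1:]<0)[0]
        if len(i)==0: continue
        i=i[-1 if last else 0]; X.append(onz(w,(c,r0+i+a[i]/(a[i]-a[i+1])),z)[:2])
    if len(X)<4: return print("none")
    X=np.array(X); d=(X-J)@U; l=(X-J)@np.array([-U[1],U[0]])
    k=np.polyfit(l,d,1); print(len(X),"d at 0: %.4f slope deg %.2f res %.5f"%(k[1],np.degrees(np.arctan(k[0])),np.std(d-np.polyval(k,l))))
w3=pickle.load(open("wj3.pkl","rb")); e=pickle.load(open("end.pkl","rb"))
line(w3,265,390,115,150,.05,108,1,2); line(w3,280,365,185,215,.015,90,0)
line(e,232,430,60,105,.015,115,1,0,(284,372)); line(e,256,398,150,185,.015,90,0,0,(284,372))
E
```

```text
36 d at 0: 0.0690 slope deg -3.73 res 0.00040
28 d at 0: 0.0004 slope deg -0.01 res 0.00010
36 d at 0: 0.0681 slope deg -3.97 res 0.00089
19 d at 0: 0.0164 slope deg -0.08 res 0.00082
```

```bash
python3 - <<'E'
from h import *
e=pickle.load(open("end.pkl","rb"))
f=cv2.GaussianBlur(e["frame"],(0,0),.6).astype(int)
for c in (305,328,352):
    print(c,[(i,int(f[i,c,0])) for i in list(range(70,92))+list(range(126,144))+list(range(178,196))])
for k in (0,.0164,.0404,.0644,.0670,.0680): print(k,[proj(e,(*(J+k*U+y*np.array([-U[1],U[0]])),z)).round(1) for y,z in((.012,.09),(-.012,.09))])
E
```

```text
305 [(70, 175), (71, 173), (72, 175), (73, 176), (74, 177), (75, 178), (76, 177), (77, 177), (78, 174), (79, 161), (80, 139), (81, 123), (82, 127), (83, 134), (84, 143), (85, 148), (86, 150), (87, 152), (88, 150), (89, 149), (90, 150), (91, 148), (126, 161), (127, 162), (128, 160), (129, 155), (130, 145), (131, 134), (132, 120), (133, 105), (134, 87), (135, 81), (136, 97), (137, 117), (138, 130), (139, 140), (140, 146), (141, 152), (142, 154), (143, 155), (178, 164), (179, 163), (180, 162), (181, 163), (182, 161), (183, 161), (184, 155), (185, 144), (186, 127), (187, 104), (188, 78), (189, 57), (190, 52), (191, 53), (192, 53), (193, 55), (194, 55), (195, 53)]
328 [(70, 175), (71, 174), (72, 173), (73, 174), (74, 175), (75, 177), (76, 177), (77, 176), (78, 171), (79, 156), (80, 137), (81, 134), (82, 147), (83, 155), (84, 160), (85, 163), (86, 163), (87, 164), (88, 163), (89, 162), (90, 161), (91, 162), (126, 169), (127, 167), (128, 167), (129, 162), (130, 155), (131, 145), (132, 134), (133, 114), (134, 92), (135, 90), (136, 109), (137, 134), (138, 151), (139, 161), (140, 165), (141, 1
[... 523 characters left out ...]
9, 160), (130, 153), (131, 144), (132, 138), (133, 124), (134, 103), (135, 90), (136, 108), (137, 133), (138, 150), (139, 156), (140, 159), (141, 164), (142, 165), (143, 166), (178, 168), (179, 168), (180, 167), (181, 167), (182, 166), (183, 165), (184, 159), (185, 151), (186, 139), (187, 118), (188, 91), (189, 65), (190, 50), (191, 50), (192, 53), (193, 53), (194, 49), (195, 47)]
0 [array([302.2, 227.2]), array([354.5, 227.1])]
0.0164 [array([301.2, 192.8]), array([355.5, 192.7])]
0.0404 [array([300.1, 138.5]), array([356.6, 138.4])]
0.0644 [array([299.5,  82.1]), array([357.2,  82.1])]
0.067 [array([299.4,  76. ]), array([357.2,  76. ])]
0.068 [array([299.4,  73.7]), array([357.2,  73.7])]
```

The stack sits tight and parallel (stack 18–66 mm, work face about 67 mm at the touching side). The work still hasn't moved at 15 N. I'll push one modest step further to see whether it seats or is rigid.

```bash
python3 - <<'E'
from h import *
from station import r
U3=np.array([*U,0]); g=lambda:(r.sense()["contact_force"].round(1),((r.sense()["tcp_pos"][:2]-J)@U).round(5))
print(g())
for d in (-.0233,-.0226): r.servo_line([*(J+d*U),.242],speed=.02); r.wait(.4); print(d,g())
w=r.snapshot("wrist"); w["fish"]=1
f=cv2.GaussianBlur(w["frame"],(0,0),.6)[:,:,0].astype(int)
print([int(np.argmin(f[r0:r1,328]))+r0 for r0,r1 in((74,90),(126,144))],[(i,f[i,250]) for i in range(84,98,2)],[(i,f[i,410]) for i in range(74,88,2)],r.sense()["clock"])
e=pickle.load(open("end.pkl","rb")); f=cv2.GaussianBlur(e["frame"],(0,0),.6)[:,:,0].astype(int)
print([(i,f[i,250]) for i in range(84,98,2)],[(i,f[i,410]) for i in range(74,88,2)])
E
```

```text
(array([-15.9,   1.9,   7. ]), np.float64(-0.0254))
-0.0233 (array([-18.3,   1.9,   9.1]), np.float64(-0.02511))
-0.0226 (array([-22.4,   1.9,  11.5]), np.float64(-0.02479))
[81, 135] [(84, np.int64(168)), (86, np.int64(159)), (88, np.int64(117)), (90, np.int64(65)), (92, np.int64(81)), (94, np.int64(149)), (96, np.int64(160))] [(74, np.int64(179)), (76, np.int64(173)), (78, np.int64(118)), (80, np.int64(78)), (82, np.int64(96)), (84, np.int64(142)), (86, np.int64(147))] 40.925
[(84, np.int64(168)), (86, np.int64(160)), (88, np.int64(124)), (90, np.int64(70)), (92, np.int64(75)), (94, np.int64(136)), (96, np.int64(161))] [(74, np.int64(178)), (76, np.int64(172)), (78, np.int64(125)), (80, np.int64(78)), (82, np.int64(89)), (84, np.int64(138)), (86, np.int64(145))]
```

```bash
python3 - <<'E'
from h import *
from station import r
r.servo_line([*(J-.0236*U),.242],speed=.02); r.wait(.5)
s=r.sense(); print(s["contact_force"].round(1),s["clock"]); print(r.hand_in())
E
```

```text
[-18.4   0.8   8.6] 41.675
the job is handed in; nothing more can be done
None
```

I stood two shims upright in the gap, centred in front of the jaw, and handed the job in at 41.7 s with the arm still pushing the jaw handle at about 18 N; the work block is skewed about 4° and did not shift at up to 22 N, so by my measurements the front shim appears to meet it along one edge rather than flat.

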